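Uncap the snack canister, park its cap and zero the scale

TASK

The capped snack canister stands on the kitchen scale, ready to be filled by weight. Lift its red cap straight off and set it gently, right way up and without dropping it, fully down into the empty bamboo lid rest, leaving the canister standing on the scale's platform; then press the scale's green power key all the way down and let go, and after that the orange tare key, one key at a time. Do not press the grey key, and leave the other things in the drawer where they are.

Things in the scene. Friction and masses are not known exactly. Their poses are not given: they have to be found in the camera images.
- cap: Loose red round cap, diameter 86 mm, 42 mm high overall, 80 g, with a wooden bar handle on top. Origin: centre of the skirt's lower edge, z up. Skirt 14 mm deep, 80 mm inside; flat top face at z 18 mm; bar handle from there to z 42 mm, 60 mm long along the cap's x, 14 mm thick along its y. When on the canister, its origin is 82 mm above the canister's
- canister: Open round aluminium canister, 75 mm outside diameter, 96 mm tall, 3 mm wall, empty and loose (about 0.25 kg), standing on the scale's steel platform. Origin: centre of its underside, z up
- platform (a point): Centre of the top face of the scale's round steel platform (diameter 136 mm), 32 mm above the underside of the scale. x points from the scale's key edge to its far edge, z up. The white scale body measures 250 mm (x) by 190 mm (y) by 26 mm and is fixed; the platform centre lies 50 mm to +x of the body's centre
- power_top (a point): Centre of the top of the green power key: round, 30 mm diameter, on a 46 mm black collar. At rest its top stands 6 mm above the collar and 44 mm above the scale's underside. Lies at x -142 mm, y +60 mm in the platform's frame
- tare_top (a point): Centre of the top of the orange tare key, same make as the power key; at x -142 mm, y -60 mm in the platform's frame
- unit_top (a point): Centre of the top of the grey unit key between the other two (x -142 mm, y 0 in the platform's frame), same make; not to be pressed
- power (a joint): Travel of the green key: 0 up, 0.006 m fully down; springs back; about 5 N fully down
- tare (a joint): Travel of the orange key: 0 up, 0.006 m fully down; springs back; about 5 N fully down
- unit (a joint): Travel of the grey key: 0 up, 0.006 m fully down; springs back
- rest_floor (a point): Centre of the inner floor of the EMPTY bamboo lid rest: a fixed shallow round dish, 116 mm outside, 95 mm inside diameter, floor 8 mm thick and 10 mm below the rim. z up. It lies to the left or the right of the scale
- tin_lid: Steel tiffin lid, diameter 86 mm, 29 mm high with its knob, lying in a second, alike bamboo rest (occupied) on the other side of the scale. Origin: centre of its underside. Bystander
- tin0: Outer of three nested open steel tiffin tins, diameter 136 mm, 55 mm high. Origin: centre of underside. Bystander
- tin1: Middle tin, diameter 120 mm, 60 mm high, standing in the outer one. Bystander
- tin2: Inner tin, diameter 104 mm, 65 mm high, standing in the middle one. Bystander
- chopstick0: Bamboo chopstick, 220 mm long (its x) and 9 mm square, lying at the drawer's near side. Origin: centre of underside. Bystander
- chopstick1: The second chopstick of the pair, same size, beside the first. Bystander
- tumbler: Open steel tumbler, 72 mm across the rim, 100 mm tall. Origin: centre of underside. Bystander
- jar: Amber glass jar with black cap, 60 mm diameter, 100 mm tall. Origin: centre of underside. Bystander
- ladle: Flat steel serving spoon, about 170 mm long (its x), 7 mm high, lying at the drawer's near left side. Origin: near its middle, underside. Bystander
- cutlery_case: Blue cutlery case, 90 x 230 mm, 40 mm high, with a hinged flip lid that may stand ajar (reaching up to about 100 mm); fixed at the drawer's far left. Origin: centre of underside. Bystander
Things that resemble listed ones, but are neither listed nor needed, are in the scene too. Several things have the shape of the cap; the one meant has the colours described above.

How it is judged:
By the outcome, as a careful person would: the job done as asked, in the order asked, and still so for the second after the job is handed in, with the robot touching nothing.
It also fails if it takes over 58 s, if anything falls off the work surface, if the arm or the gripper's body presses on something with over 40 N, if the wrist force passes 120 N, or if a joint passes its speed limit or range.

ROBOT

A 6-joint arm with a two-finger parallel gripper is mounted at the origin on the work surface. World frame = base frame: x ahead of the robot, y to its left, z up, the work surface at z = 0. Lengths are in m, angles in rad, forces in N, time in s.
With the tool pointing down it reaches from about 0.325 to 0.9 m from the base axis. Payload 3.5 kg.
Tool frame: the origin (TCP) lies between the finger pads; the fingertips stand 8 mm ahead of it and the grasp point (between the pads) lies 11 mm behind it (tip_reach is the distance from the TCP to the fingertips, in m); z points along the fingers, y is the line along which they close (so a half turn about z gives the same grasp; the last joint's range is limited). The gripper opens to 85 mm and grips with 20 to 120 N. Pads are 22 mm wide; open, the fingers measure 114 mm over their backs; the gripper's body (76 mm by 85 mm) begins 54 mm behind the grasp point. The pads swing forward as they close: fully open they stand 13 mm farther back than shut.
Start: joints at [1.127, 0.276, -0.026, 1.268, 0, 1.467], TCP at [0.209, 0.589, 0.202] pointing down, gripper open.
Joint ranges: [-3.12, 3.12], [-0.85, 1.88], [-1.08, 1.24], [-1.95, 2.15], [-1.57, 1.53], [-3.14, 3.14]. Speed limits (rad/s): [2.57, 2.57, 3.14, 3.14, 3.14, 3.14].

INTERFACE

Orientations are given as a unit quaternion [x, y, z, w].
In Python, from workcell import * gives the robot as it stands. The module is installed in compiled form; this text tells all that it offers. Calls block until the motion is done:
- reach(position, orientation): joint-space move of the TCP to a pose.
- move_straight(position, orientation=None, velocity=0.15): straight line of the TCP; orientation=None keeps the orientation; velocity is the mean speed in m/s.
- goto_joints(angles): joint-space move.
- move_gripper(opening, grasp_force=None): finger opening in m; grasp_force is the grip in N (None keeps the last); returns when the fingers have stopped.
- wait(seconds).
- ik(position, orientation): joint angles nearest the present ones, or None.
- get_image(name): name is "scene" or "top"; returns (picture, depth): 400x640x3 uint8, red, green, blue; 400x640 float32, m along the optical axis (not along the pixel's ray), 0 where there is no reading.
- camera_info(name): a dict with "mtx" (3x3 intrinsics, pixels), "cam_to_world" (4x4, takes a point from camera to world coordinates). Camera axes: x right, y down, z forward; pixel columns grow to the right and rows downward; lengths in m; the calibration is good to about 2 mm. A picture is of the moment at which its call begins. camera_info takes no time and is no camera call.
A pose or a line that the arm cannot do raises PlanningError and nothing moves.
- job_done(): hands the job in; it is judged then, once.
Readings, each from a call of its own:
- read_t(): time.
- read_joints(): joint angles.
- read_dq(): joint speeds.
- read_tau(): joint torques, N m.
- read_ee_pos(): TCP position.
- read_orientation(): TCP orientation.
- read_force(): force on the tool from outside, world axes, zero at the start.
- read_moment(): the same for the moment, N m.
- read_width(): finger opening in m.
- read_grasp_force(): force on a finger pad.
Only numpy, scipy, OpenCV 4.12 (cv2) and the standard library are available. Lean on these libraries where they do the work, as an engineer would, in place of code of your own. Each camera call takes 0.05 s, during which the arm holds its last target. There are 200 camera calls.

## Working session

There is one attempt and no reset: what is moved stays moved. The work goes in short steps, each a Python script; the robot and the scene stay as the last script left them, time stands still between calls to the robot, and variables do not carry over. Pictures are saved under pics/ and viewed, at most 10 in all, crops included, and the job is handed in when it is done.

```bash
mkdir -p pics; python3 - <<'E'
from workcell import *
import cv2,numpy as np
for n in("scene","top"):
    p,d=get_image(n);cv2.imwrite(f"pics/{n}0.png",p[...,::-1]);np.savez(f"{n}0.npz",p=p,d=d)
    c=camera_info(n);print(n,np.round(c["mtx"],1).tolist(),np.round(c["cam_to_world"],3).tolist())
print(read_t(),read_orientation())
E
```

```text
scene [[370.1, 0.0, 316.0], [0.0, 370.1, 202.3], [0.0, 0.0, 1.0]] [[0.732, 0.534, -0.422, 0.948], [0.681, -0.569, 0.461, -0.353], [0.006, -0.625, -0.781, 0.821], [0.0, 0.0, 0.0, 1.0]]
top [[430.8, 0.0, 303.0], [0.0, 430.8, 192.9], [0.0, 0.0, 1.0]] [[0.007, -0.991, 0.134, 0.414], [-1.0, -0.008, -0.006, 0.083], [0.007, -0.134, -0.991, 1.182], [0.0, 0.0, 0.0, 1.0]]
0.1 [ 1.69593420e-01  9.85513598e-01 -9.72365050e-04 -2.71856598e-04]
```

View pics/scene0.png

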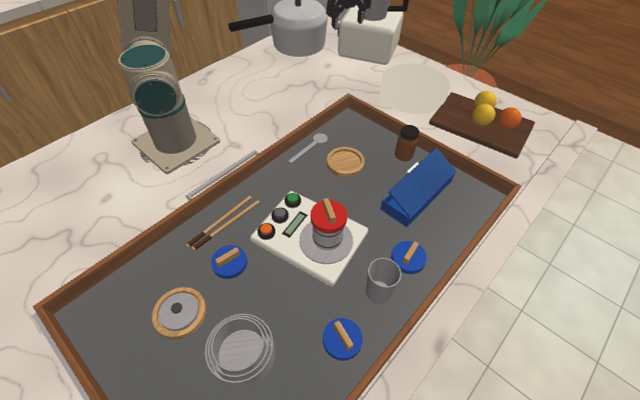

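View pics/top0.png

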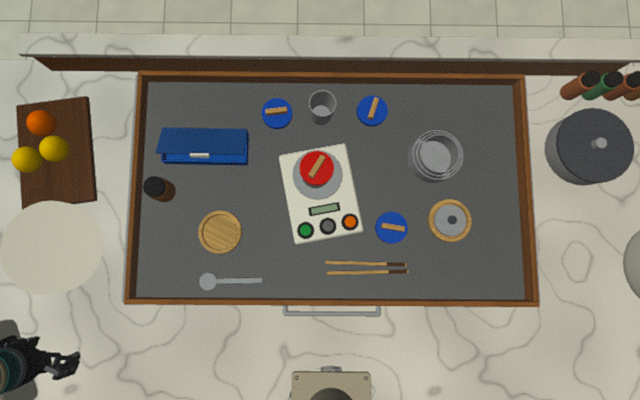

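The top view shows the red cap at (316,168) with its handle tilted. The green, grey and orange keys are at (306,230), (328,226) and (350,222). The empty rest is at (220,231), and the blue look-alike caps stand clear. Next I measure these.

```bash
cat > h.py <<'E'
from workcell import *
import cv2,numpy as np
def cast(n,uv,z):
    c=camera_info(n);T=c["cam_to_world"];r=T[:3,:3]@np.linalg.inv(c["mtx"])@[*uv,1];o=T[:3,3]
    return o+r*(z-o[2])/r[2]
def cloud(n,d):
    c=camera_info(n);v,u=np.mgrid[:400,:640]
    P=np.linalg.inv(c["mtx"])@np.stack([u*d,v*d,d]).reshape(3,-1)
    T=c["cam_to_world"];return (T[:3,:3]@P+T[:3,3:]).T.reshape(400,640,3)
def blobs(m,amin=40):
    n,l,s,c=cv2.connectedComponentsWithStats(m.astype(np.uint8));return [(l==i,s[i,4],c[i]) for i in range(1,n) if s[i,4]>=amin]
E
python3 - <<'E'
from h import *
for n in("top","scene"):
    f=np.load(n+"0.npz");p,d=f["p"],f["d"];W=cloud(n,d)
    hsv=cv2.cvtColor(p,cv2.COLOR_RGB2HSV);H,S,V=[hsv[...,i].astype(int) for i in range(3)]
    box=np.zeros(H.shape,bool)
    if n=="top": box[75:300,140:525]=1
    else: box[130:345,140:420]=1
    for nm,m in dict(red=((H<4)|(H>176))&(S>170),green=(H>50)&(H<80)&(S>120),orange=(H>5)&(H<14)&(S>180)&(V>140),wood=(H>8)&(H<25)&(S>60)&(S<190)&(V>110)).items():
        for b,a,c in blobs(m&box):
            q=W[b&(d>0)];x,y,w,h=cv2.boundingRect(b.astype(np.uint8))
            print(n,nm,a,np.round(c,1),(x,y,w,h),np.round(np.median(q,0),4),"zmax",np.round(np.percentile(q[:,2],[5,95]),3))
    if n=="top":
        for u,v in[(250,230),(390,280),(260,200),(220,231),(290,200),(350,200),(328,226)]:print((u,v),W[v,u].round(3))
E
```

```text
top red 695 [316.2 168.2] (300, 151, 33, 34) [0.6173 0.0449 0.1357] zmax [0.132 0.139]
top green 107 [305.  229.8] (300, 224, 11, 12) [0.4689 0.0702 0.0513] zmax [0.043 0.055]
top wood 71 [270.  75.] (235, 75, 71, 1) [0.8937 0.1679 0.0503] zmax [0.047 0.054]
top wood 601 [456.6  82. ] (320, 75, 205, 69) [ 0.8949 -0.3801  0.051 ] zmax [0.047 0.055]
top wood 90 [373.1 107.3] (368, 98, 11, 20) [ 0.8059 -0.1139  0.0456] zmax [0.042 0.049]
top wood 93 [275.9 109.8] (266, 107, 21, 7) [0.7961 0.1516 0.046 ] zmax [0.04  0.049]
top wood 148 [316.6 165.5] (309, 155, 16, 22) [0.6201 0.0436 0.1591] zmax [0.139 0.162]
top wood 686 [449.3 220.1] (428, 199, 44, 43) [ 0.4998 -0.3205  0.0204] zmax [0.006 0.025]
top wood 1478 [219.3 231.7] (198, 210, 43, 44) [0.4639 0.3012 0.0132] zmax [0.008 0.024]
top wood 113 [392.8 226.7] (382, 223, 23, 8) [ 0.4791 -0.1619  0.045 ] zmax [0.041 0.049]
top wood 239 [355.5 262.8] (325, 260, 62, 6) [ 0.3839 -0.0654  0.0119] zmax [0.002 0.016]
top wood 244 [357.  272.1] (326, 270, 63, 5) [ 0.3598 -0.0692  0.0119] zmax [0.002 0.016]
(250, 230) [0.47 0.22 0.  ]
(390, 280
[... 678 characters left out ...]
, 49, 38) [ 0.3615 -0.072   0.0122] zmax [0.005 0.016]
scene wood 144 [329.2 209.3] (323, 198, 13, 26) [0.6245 0.044  0.16  ] zmax [0.136 0.162]
scene wood 229 [234.5 217.8] (210, 200, 50, 37) [ 0.3864 -0.0666  0.0128] zmax [0.005 0.015]
scene wood 121 [411.  250.9] (404, 241, 15, 22) [0.7996 0.1507 0.0463] zmax [0.031 0.049]
scene wood 187 [227.3 256.3] (216, 248, 23, 18) [ 0.4843 -0.1617  0.0449] zmax [0.031 0.048]
scene wood 1022 [179.6 313.2] (151, 287, 56, 50) [ 0.5112 -0.3216  0.0212] zmax [0.006 0.024]
scene wood 282 [406.3 327.7] (390, 307, 30, 38) [ 0.8986 -0.0154  0.0515] zmax [0.049 0.053]
scene wood 160 [342.7 333. ] (334, 321, 19, 24) [ 0.8078 -0.1145  0.0464] zmax [0.043 0.049]
```

```bash
python3 - <<'E'
from h import *
for n in("top","scene"):
    f=np.load(n+"0.npz");p,d=f["p"],f["d"];W=cloud(n,d)
    hsv=cv2.cvtColor(p,cv2.COLOR_RGB2HSV);H,S,V=[hsv[...,i].astype(int) for i in range(3)]
    near=np.hypot(W[...,0]-.62,W[...,1]-.043)<.05
    wood=(H>8)&(H<25)&(S>60)&(S<190)&(V>110)
    m=near&wood&(W[...,2]>.155)
    uv=np.argwhere(m)[:,::-1]; Q=np.array([cast(n,q,.161)[:2] for q in uv],np.float32)
    (c,s,a)=cv2.minAreaRect(Q);e=np.linalg.eigh(np.cov(Q.T))[1][:,1]
    print(n,"handle rect",np.round(c,4),np.round(s,4),"mean",Q.mean(0).round(4),"axis",np.degrees(np.arctan2(e[1],e[0]))%180)
    if n=="top":
        red=(near&(((H<4)|(H>176))&(S>170))|(near&wood&(W[...,2]>.13)))
        # face disc + skirt -> enclosing circle on face plane
        Q=np.array([cast(n,q,.137)[:2] for q in np.argwhere(red)[:,::-1]],np.float32);print("cap disc",cv2.minEnclosingCircle(Q))
    # rest rim ellipse at z .023
    m=wood&(np.hypot(W[...,0]-.465,W[...,1]-.30)<.075)&(W[...,2]<.06)
    cs=max(cv2.findContours(m.astype(np.uint8),0,1)[0],key=len)[:,0]
    Q=np.array([cast(n,q,.023)[:2] for q in cs],np.float32)
    A=np.c_[2*Q,np.ones(len(Q))];s=np.linalg.lstsq(A,(Q**2).sum(1),rcond=None)[0]
    print(n,"rest outer c",s[:2].round(4),"R",np.sqrt(s[2]+s[:2]@s[:2]).round(4),"encl",cv2.minEnclosingCircle(Q))
    fl=m&(np.hypot(W[...,0]-.465,W[...,1]-.30)<.03);print("floor z",np.median(W[fl][:,2]))
    for nm,m,z0 in(("green",(H>50)&(H<80)&(S>120),(.47,.07)),("orange",(H>3)&(H<16)&(S>150)&(V>120),(.49,-.05))):
        k=m&(np.hypot(W[...,0]-z0[0],W[...,1]-z0[1])<.03)
        x,y,w,h=cv2.boundingRect(k.astype(np.uint8));print(n,nm,k.sum(),cast(n,(x+w/2-.5,y+h/2-.5),.050).round(4),w,h,np.percentile(W[k][:,2],80))
    k=(V>175)&(S<50)&(W[...,2]>.02)&(W[...,2]<.045)&(np.hypot(W[...,0]-.56,W[...,1]-.03)<.2)
    Q=np.array([cast(n,q,.031)[:2] for q in np.argwhere(k)[:,::-1]],np.float32);print("body",cv2.minAreaRect(Q),np.median(W[k][:,2]))
print(read_t())
E
```

```text
top handle rect [0.6195 0.0451] [0.0128 0.0589] mean [0.6191 0.0455] axis 149.04168705553963
cap disc ((0.6194965243339539, 0.04517726972699165), 0.04370255023241043)
top rest outer c [0.4646 0.2999] R 0.057 encl ((0.4646403193473816, 0.29949668049812317), 0.05851365998387337)
floor z 0.011707611533639195
top green 107 [0.4704 0.0702 0.05  ] 11 12 0.053754392750090044
top orange 101 [ 0.4935 -0.0467  0.05  ] 12 11 0.053091186282153924Traceback (most recent call last):
  File "<stdin>", line 26, in <module>
  File "h.py", line 4, in cast
    c=camera_info(n);T=c["cam_to_world"];r=T[:3,:3]@np.linalg.inv(c["mtx"])@[*uv,1];o=T[:3,3]
ValueError: time passes only in moves, steps and waits
```

```bash
sed -i 's/^def cast/import functools\ncamera_info=functools.lru_cache(camera_info)\ndef cast/' h.py; python3 - <<'E'
from h import *
n="scene";f=np.load(n+"0.npz");p,d=f["p"],f["d"];W=cloud(n,d)
hsv=cv2.cvtColor(p,cv2.COLOR_RGB2HSV);H,S,V=[hsv[...,i].astype(int) for i in range(3)]
wood=(H>8)&(H<25)&(S>60)&(S<190)&(V>110)
m=wood&(np.hypot(W[...,0]-.62,W[...,1]-.043)<.05)&(W[...,2]>.155)
Q=np.array([cast(n,q,.161)[:2] for q in np.argwhere(m)[:,::-1]],np.float32)
print("handle",cv2.minAreaRect(Q))
m=wood&(np.hypot(W[...,0]-.465,W[...,1]-.30)<.075)&(W[...,2]<.06)
cs=max(cv2.findContours(m.astype(np.uint8),0,1)[0],key=len)[:,0]
print("rest",cv2.minEnclosingCircle(np.array([cast(n,q,.022)[:2] for q in cs],np.float32)))
for nm,m,z0 in(("green",(H>50)&(H<80)&(S>120),(.47,.07)),("orange",(H>3)&(H<16)&(S>150)&(V>120),(.49,-.05))):
    k=m&(np.hypot(W[...,0]-z0[0],W[...,1]-z0[1])<.03);x,y,w,h=cv2.boundingRect(k.astype(np.uint8))
    print(nm,cast(n,(x+w/2-.5,y+h/2-.5),.050).round(4))
print("faces z",np.percentile(W[(np.hypot(W[...,0]-.62,W[...,1]-.043)<.04)][:,2],[10,50,90]))
print("joints now",read_joints())
for psi in(149.0,329.0):
  a=np.radians(psi/2);q=[np.cos(a),np.sin(a),0,0]
  for P in((.6195,.045,.2),(.6195,.045,.147),(.4646,.3,.15),(.4646,.3,.022),(.4704,.0702,.06),(.4935,-.0467,.06)):
    j=ik(P,q);print(psi,P,None if j is None else np.round(j,2))
E
```

```text
handle ((0.6227977871894836, 0.043213531374931335), (0.011900173500180244, 0.06148870661854744), 59.630714416503906)
rest ((0.4702759087085724, 0.29610058665275574), 0.06429024785757065)
green [0.4718 0.0695 0.05  ]
orange [ 0.4962 -0.0486  0.05  ]
faces z [0.04863225 0.13570714 0.15670577]
joints now [ 1.12659559e+00  2.77069571e-01 -2.77509134e-02  1.26799515e+00
 -2.34584421e-06  1.46742996e+00]
149.0 (0.6195, 0.045, 0.2) [-0.03  0.27 -0.04  1.26  0.    0.51]
149.0 (0.6195, 0.045, 0.147) [-0.03  0.3  -0.11  1.16  0.    0.51]
149.0 (0.4646, 0.3, 0.15) [ 0.46  0.18 -0.26  1.13  0.    1.  ]
149.0 (0.4646, 0.3, 0.022) [ 0.46  0.31 -0.4   0.86  0.    1.  ]
149.0 (0.4704, 0.0702, 0.06) [ 0.01  0.14 -0.52  0.91  0.    0.55]
149.0 (0.4935, -0.0467, 0.06) [-0.22  0.17 -0.48  0.92  0.    0.32]
329.0 (0.6195, 0.045, 0.2) [-0.03  0.27 -0.04  1.26  0.   -2.63]
329.0 (0.6195, 0.045, 0.147) [-0.03  0.3  -0.11  1.16  0.   -2.63]
329.0 (0.4646, 0.3, 0.15) [ 0.46  0.18 -0.26  1.13  0.   -2.14]
329.0 (0.4646, 0.3, 0.022) [ 0.46  0.31 -0.4   0.86  0.   -2.14]
329.0 (0.4704, 0.0702, 0.06) [ 0.01  0.14 -0.52  0.91  0.   -2.59]
329.0 (0.4935, -0.0467, 0.06) [-0.22  0.17 -0.48  0.92  0.   -2.83]
```

```bash
python3 - <<'E'
from h import *
a=np.radians(149.3/2);q=[np.cos(a),np.sin(a),0,0]
C=np.array([.621,.0443])
reach([*C,.23],q); move_gripper(.045,30)
move_straight([*C,.165],velocity=.12); f0=read_force()
move_straight([*C,.148],velocity=.04); print("f",f0.round(2) if hasattr(f0,'round') else f0,read_force())
p,d=get_image("scene");cv2.imwrite("pics/s1.png",cv2.resize(p[130:300,230:440,::-1],None,fx=3,fy=3))
move_gripper(.005,40)
print(read_width(),read_grasp_force(),read_force(),read_ee_pos(),read_t())
E
```

```text
f [-0.53 -0.22  0.08] [-0.36011626  0.21086867 -0.01004929]
0.005040305317447743 0.0 [-0.50348184 -0.18525987 -0.35415122] [0.62106464 0.04431048 0.14808737] 4.7833
```

View pics/s1.png

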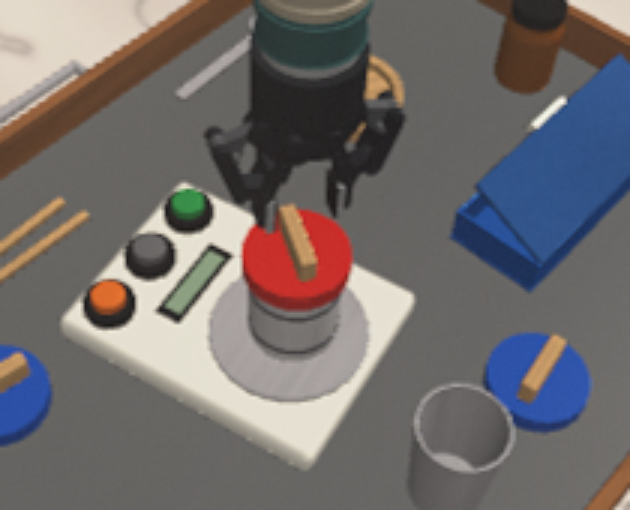

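The fingers closed on nothing. In the picture they stand behind the handle, farther from the camera, at about (300,200) in the crop. I'll check with the top camera.

```bash
python3 - <<'E'
from h import *
for n in("top","scene"):
    p,d=get_image(n);np.savez(n+"1.npz",p=p,d=d);W=cloud(n,d)
    o=[]
    P=np.linalg.inv(camera_info(n)["cam_to_world"])@[.621,.0443,.14,1];uv=camera_info(n)["mtx"]@P[:3];uv=uv/uv[2];print(n,"tip projects",uv[:2].round(1))
    cv2.imwrite(f"pics/{n}2.png",cv2.resize(p[100:260,230:430,::-1],None,fx=3,fy=3))
    b=np.hypot(W[...,0]-.62,W[...,1]-.045)<.12
    dark=b&(p.max(2)<70)&(W[...,2]>.1);print(dark.sum(),[np.percentile(W[dark][:,i],[2,50,98]).round(3) for i in range(3)])
print(read_ee_pos(),read_joints(),read_orientation())
E
python3 -c "
import cv2,numpy as np
a=cv2.imread('pics/top2.png');b=cv2.imread('pics/scene2.png');cv2.imwrite('pics/c2.png',cv2.resize(np.hstack([a,b]),(800,320)))"
```

```text
top tip projects [316.3 166.4]
130 [array([0.561, 0.615, 0.659]), array([0.01 , 0.078, 0.102]), array([0.261, 0.619, 0.628])]
scene tip projects [328.1 213.1]
4108 [array([0.595, 0.636, 0.665]), array([-0.001,  0.015,  0.081]), array([0.214, 0.376, 0.597])]
[0.62103585 0.04429455 0.14802631] [-3.25721115e-02  3.04003556e-01 -1.06452893e-01  1.16024870e+00
 -1.27084544e-05  5.03224768e-01] [2.64705426e-01 9.64329319e-01 4.45053887e-06 4.58144042e-05]
```

View pics/c2.png

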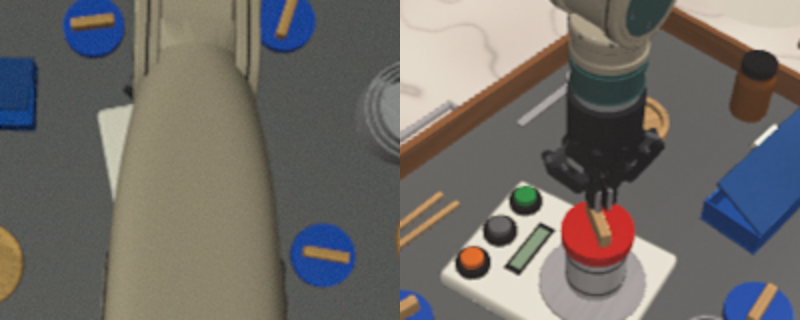

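```bash
python3 - <<'E'
from h import *
import workcell
print(getattr(workcell,"tip_reach",None))
f=np.load("scene1.npz");W=cloud("scene",f["d"]);p=f["p"]
for v in range(178,214,2):
    print(v,[(u,*(W[v,u]*1000).round().astype(int),p[v,u].max()) for u in range(324,338,3)])
E
```

```text
0.008
178 [(324, np.int64(625), np.int64(21), np.int64(281), np.uint8(36)), (327, np.int64(631), np.int64(23), np.int64(284), np.uint8(36)), (330, np.int64(634), np.int64(29), np.int64(282), np.uint8(40)), (333, np.int64(632), np.int64(41), np.int64(271), np.uint8(38)), (336, np.int64(637), np.int64(44), np.int64(272), np.uint8(36))]
180 [(324, np.int64(624), np.int64(22), np.int64(274), np.uint8(39)), (327, np.int64(631), np.int64(23), np.int64(279), np.uint8(39)), (330, np.int64(635), np.int64(28), np.int64(277), np.uint8(39)), (333, np.int64(632), np.int64(41), np.int64(264), np.uint8(40)), (336, np.int64(638), np.int64(43), np.int64(267), np.uint8(36))]
182 [(324, np.int64(624), np.int64(22), np.int64(268), np.uint8(38)), (327, np.int64(632), np.int64(23), np.int64(273), np.uint8(38)), (330, np.int64(633), np.int64(30), np.int64(268), np.uint8(37)), (333, np.int64(631), np.int64(42), np.int64(257), np.uint8(37)), (336, np.int64(639), np.int64(43), np.int64(262), np.uint8(37))]
184 [(324, np.int64(624), np.int64(23), np.int64(261), np.uint8(40)), (327, np.int64(630), np.int64(26),
[... 4168 characters left out ...]
np.int64(137), np.uint8(199))]
210 [(324, np.int64(609), np.int64(43), np.int64(143), np.uint8(169)), (327, np.int64(625), np.int64(36), np.int64(163), np.uint8(140)), (330, np.int64(628), np.int64(43), np.int64(159), np.uint8(191)), (333, np.int64(622), np.int64(60), np.int64(138), np.uint8(201)), (336, np.int64(627), np.int64(66), np.int64(136), np.uint8(200))]
212 [(324, np.int64(610), np.int64(42), np.int64(136), np.uint8(205)), (327, np.int64(626), np.int64(34), np.int64(159), np.uint8(104)), (330, np.int64(632), np.int64(37), np.int64(161), np.uint8(196)), (333, np.int64(625), np.int64(57), np.int64(136), np.uint8(203)), (336, np.int64(630), np.int64(62), np.int64(135), np.uint8(199))]
```

The fingertips end at z ≈ 0.183 when the TCP reads 0.148, so the tool's real tips stand about 4 cm higher than documented. The xy position looks right. I'll calibrate the tip height with a gentle touch on the handle top, whose height I know.

```bash
cat >> h.py <<'E'
def guarded(xy,z0,z1,step=.002,lim=1.5):
    f0=read_force()[2]
    for z in np.arange(z0,z1-1e-6,-step):
        move_straight([*xy,z],velocity=.04);f=read_force()[2]-f0
        if abs(f)>lim: return z,f
    return None,f
E
python3 - <<'E'
from h import *
C=[.621,.0443]
move_gripper(0.0)
move_straight([*C,.136],velocity=.06)
print(guarded(C,.134,.106),read_ee_pos(),read_t(),read_width())
E
```

```text
(np.float64(0.128), np.float64(8.279815928254212)) [0.62140109 0.04428963 0.13006898] 6.4583 9.08452480710729e-05
```

```bash
python3 - <<'E'
from h import *
C=[.621,.0443]
move_straight([*C,.150],velocity=.12); move_gripper(.045,30)
move_straight([*C,.118],velocity=.1)
print(guarded(C,.114,.108,step=.003))
move_gripper(.005,40)
print(read_width(),read_grasp_force(),read_force(),read_ee_pos(),read_t())
p,d=get_image("scene");cv2.imwrite("pics/s3.png",cv2.resize(p[130:300,230:440,::-1],None,fx=2.5,fy=2.5))
E
```

```text
(None, np.float64(-0.1019516564654317))
0.013436085452937565 39.84903395175934 [-0.46837239  0.0501303   0.60395558] [0.62116642 0.04426022 0.10814541] 8.8917
```

View pics/s3.png

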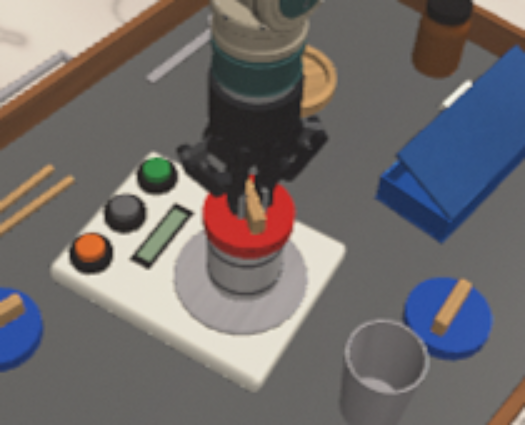

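The handle is gripped: width 13.4 mm, 40 N. The picture shows the fingers over the bar at about (252,205). Now I lift it and check the cap in hand.

```bash
python3 - <<'E'
from h import *
C=[.621,.0443]
print([ik([.466,.299,z],read_orientation()) is not None for z in(.1,0.0,-.006)])
f0=read_force()
move_straight([*C,.13],velocity=.05); print(read_force()-f0)
move_straight([*C,.20],velocity=.15)
move_straight([.466,.299,.12],velocity=.2)
print(read_width(),read_grasp_force(),read_ee_pos(),read_t())
n="scene";p,d=get_image(n);np.savez("scene4.npz",p=p,d=d);cv2.imwrite("pics/s4.png",cv2.resize(p[100:290,230:440,::-1],None,fx=3,fy=3))
p2,d2=get_image("top");np.savez("top4.npz",p=p2,d=d2)
W=cloud(n,d);hsv=cv2.cvtColor(p,cv2.COLOR_RGB2HSV);H,S=hsv[...,0],hsv[...,1]
m=((H<4)|(H>176))&(S>150)&(np.hypot(W[...,0]-.466,W[...,1]-.299)<.08)
fz=W[m][:,2];print("red",m.sum(),np.percentile(fz,[5,50,90]),np.median(W[m],0))
E
```

```text
[True, True, True]
[ 0.77164456  0.89580296 -2.1520551 ]
0.013211019894538422 39.64477837085724 [0.4667248  0.29857936 0.12033964] 11.8417
red 424 [0.13644457 0.14851996 0.150646  ] [0.48136518 0.28261453 0.14851996]
```

View pics/s4.png

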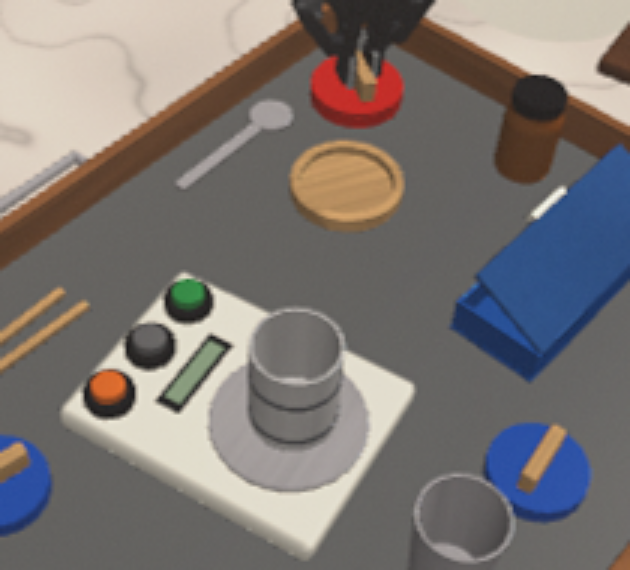

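Only the cap is in hand and it hangs level. The canister is still on the platform, and the rest is clear at (347,183) in the crop. Next I measure cap centre against rest centre in this same view.

```bash
python3 - <<'E'
from h import *
from scipy.optimize import least_squares
n="scene";f=np.load("scene4.npz");p,d=f["p"],f["d"];W=cloud(n,d)
hsv=cv2.cvtColor(p,cv2.COLOR_RGB2HSV);H,S,V=[hsv[...,i].astype(int) for i in range(3)]
def arcs(m,ztop,zbot,R,nm):
    cs=np.argwhere(m);us=np.unique(cs[:,1]);uv=[]
    for u in us[2:-2]:
        v=cs[cs[:,1]==u,0];uv.append((u,v.min()-.5,v.max()+.5))
    uv=np.array(uv)
    for lab,k,z in(("top",1,ztop),("bot",2,zbot)):
        if z is None: continue
        Q=np.array([cast(n,(r[0],r[k]),z)[:2] for r in uv])
        s=least_squares(lambda c:np.hypot(*(Q-c).T)-R,Q.mean(0),loss="soft_l1",f_scale=.001)
        print(nm,lab,s.x.round(4),"rms",np.sqrt(np.mean((np.hypot(*(Q-s.x).T)-R)**2)).round(4))
red=((H<4)|(H>176))&(S>150)&(np.hypot(W[...,0]-.466,W[...,1]-.299)<.08)&(W[...,2]>.1)
arcs(red,None,.131,.043,"cap")
wood=(H>8)&(H<25)&(S>60)&(V>80)&(np.hypot(W[...,0]-.468,W[...,1]-.297)<.07)&(W[...,2]<.06)
wood=max(blobs(wood),key=lambda b:b[1])[0]
arcs(wood,.022,.004,.058,"rest")
print("floor",np.median(W[wood&(np.hypot(W[...,0]-.468,W[...,1]-.298)<.03)][:,2]),read_ee_pos())
E
```

```text
cap bot [0.4664 0.304 ] rms 0.0014
rest top [0.4655 0.3002] rms 0.0012
rest bot [0.4639 0.3035] rms 0.001
floor 0.012844875922599752 [0.4667517  0.29851152 0.12031864]
```

```bash
python3 - <<'E'
from h import *
C=[.4652,.298]
move_straight([*C,.06],velocity=.15)
move_straight([*C,.018],velocity=.1)
print(guarded(C,.016,-.006,step=.002,lim=1.2),read_force(),read_ee_pos(),read_t())
n="scene";p,d=get_image(n);np.savez("scene5.npz",p=p,d=d);cv2.imwrite("pics/s5.png",cv2.resize(p[110:210,280:410,::-1],None,fx=4,fy=4))
W=cloud(n,d);hsv=cv2.cvtColor(p,cv2.COLOR_RGB2HSV);H,S=hsv[...,0],hsv[...,1]
m=((H<4)|(H>176))&(S>150)&(np.hypot(W[...,0]-.466,W[...,1]-.299)<.08)
print("face z",np.percentile(W[m][:,2],[50,80,90]))
E
```

```text
(np.float64(0.002), np.float64(2.664006249717511)) [0.7964716  0.91201756 1.23078719] [0.46561051 0.29819221 0.00217345] 15.0583
face z [0.03059084 0.03204295 0.03308041]
```

View pics/s5.png

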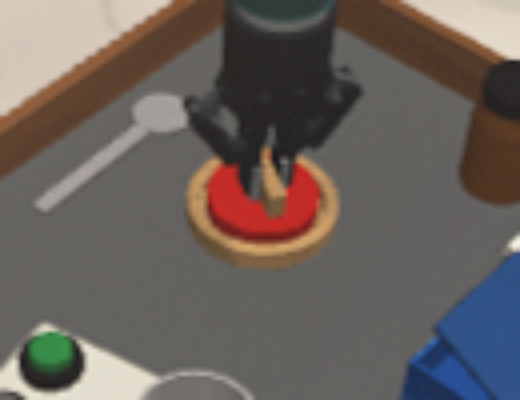

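The cap sits inside the rest, face z at 0.031 as expected from the floor plus 18 mm. Now I release it and press the green key with closed fingers.

```bash
cat >> h.py <<'E'
def press(xy):
    move_straight([*xy,.032],velocity=.12);r0=read_force()[2];L=[]
    for z in np.arange(.022,.004,-.001):
        move_straight([*xy,z],velocity=.04);f=read_force()[2]-r0;L.append((round(z,3),round(f,1)))
        if f>9: break
    wait(.2);print(L,read_ee_pos(),read_force()[2]-r0)
    move_straight([*xy,.08],velocity=.12)
E
python3 - <<'E'
from h import *
q=read_orientation()
move_gripper(.040); P=read_ee_pos()
move_straight([P[0],P[1],.10],velocity=.12); move_gripper(0.0,40)
G=[.471,.070]
move_straight([*G,.09],velocity=.2)
press(G)
print(read_t())
n="scene";p,d=get_image(n);cv2.imwrite("pics/s6.png",cv2.resize(p[130:290,220:420,::-1],None,fx=3,fy=3))
E
```

```text
[(np.float64(0.022), np.float64(-0.4)), (np.float64(0.021), np.float64(1.7)), (np.float64(0.02), np.float64(2.1)), (np.float64(0.019), np.float64(2.8)), (np.float64(0.018), np.float64(3.3)), (np.float64(0.017), np.float64(4.4)), (np.float64(0.016), np.float64(5.1)), (np.float64(0.015), np.float64(11.7))] [0.47119199 0.06997797 0.01589811] 12.26170794714981
21.8833
```

View pics/s6.png

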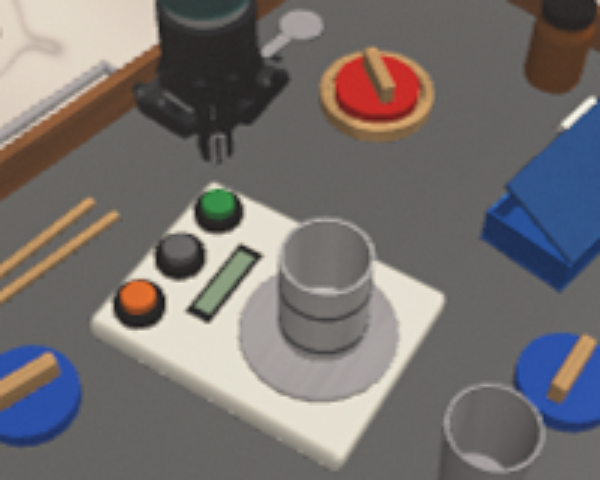

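The cap lies flat in the rest and the canister still stands. The green key ramped to 5 N and then hit its hard stop, and it's back up at (218,208). Next is the tare key.

```bash
python3 - <<'E'
from h import *
O=[.4948,-.0476]
move_straight([*O,.08],velocity=.2)
press(O)
P=read_ee_pos(); move_straight([P[0]-.05,P[1],.2],velocity=.2); wait(.3)
print(read_t())
p,d=get_image("scene");cv2.imwrite("pics/s7.png",cv2.resize(p[100:390,120:460,::-1],None,fx=2,fy=2))
E
```

```text
[(np.float64(0.022), np.float64(-0.3)), (np.float64(0.021), np.float64(2.1)), (np.float64(0.02), np.float64(2.4)), (np.float64(0.019), np.float64(3.0)), (np.float64(0.018), np.float64(3.2)), (np.float64(0.017), np.float64(3.9)), (np.float64(0.016), np.float64(5.3)), (np.float64(0.015), np.float64(11.1))] [ 0.49498317 -0.04767796  0.01591397] 11.2218606828363
27.375
```

View pics/s7.png

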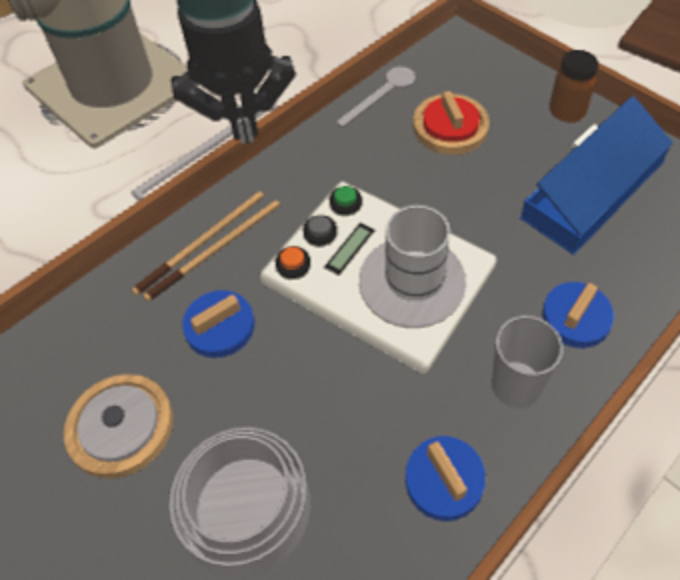

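Everything is in place: the cap is in the rest at (452,120), the canister is on the platform, all keys are up, and the arm is clear.

```bash
python3 -c "
from workcell import *
print(job_done())"
```

```text
the job is handed in; nothing more can be done
None
```

The job is handed in at about 27 s: the red cap sits fully down in the empty bamboo rest, the canister still stands on the scale, and the green and then the orange key were each pressed to the stop and released.

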